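# Test-twist the sample bottles' caps and quarantine the loose one

### The arm

A 7-joint arm with a two-finger parallel gripper is mounted at the origin on the work surface. World frame = base frame: x ahead of the robot, y to its left, z up, the work surface at z = 0. Lengths are in m, angles in rad, forces in N, time in s.
With the tool pointing down it reaches from about 0.4 to 0.85 m from the base axis. Payload 6.9 kg.
Tool frame: the origin (TCP) lies midway between the tips of the shut fingers; the grasp point (between the pads) lies behind it (ctrl.pinch_z is the z of the grasp point in the tool frame, in m); z points along the fingers, y is the line along which they close (so a half turn about z gives the same grasp; the last joint's range is limited). The gripper opens to 85 mm and grips with 20 to 120 N. Pads are 22 mm wide; open, the fingers measure 114 mm over their backs; the gripper's body (76 mm by 85 mm) begins 54 mm behind the grasp point. The pads swing forward as they close: fully open they stand 13 mm farther back than shut.
Start: joints at [-1.206, 0.507, -0.238, 1.5, 0.126, 1.149, -0.155], TCP at [0.16, 0.604, 0.231] pointing down, gripper open.
Joint ranges: [-3.08, 3.08], [-0.24, 2.05], [-1.43, 1.35], [0, 2.5], [-1.52, 4.66], [0.17, 1.96], [-2.89, 2.89]. Speed limits (rad/s): [2.39, 2.39, 3.14, 3.14, 3.14, 3.14, 3.14].

### API

Orientations are given as a unit quaternion [w, x, y, z].
In Python, from station import ctrl, get_state, vision, ticket, models gives the robot as it stands. Calls block until the motion is done:
- ctrl.movep(position, orientation): joint-space move of the TCP to a pose.
- ctrl.movel(position, frame=None, max_speed=0.15): straight line of the TCP; frame=None keeps the orientation; max_speed is the mean speed in m/s.
- ctrl.set_joints(angles): joint-space move.
- ctrl.ungrasp() and ctrl.close_gripper(force=None): open the fingers fully, or close them until they stop; force is the grip in N (None keeps the last).
- ctrl.pause(seconds).
- ctrl.ik(position, orientation): joint angles nearest the present ones, or None.
- get_state(): the state.
- vision.grab_frame(name): name is "scene" or "top" or "wrist"; returns (picture, depth): 400x640x3 uint8, blue, green, red; 400x640 float32, m along the optical axis (not along the pixel's ray), 0 where there is no reading.
- vision.camera_info(name): a dict with "mtx" (3x3 intrinsics, pixels), "R" (3x3) and "t" (3): a world point X has camera coordinates R X + t; the wrist camera has in their place "hand_eye" (4x4, takes a point from camera to tool coordinates, whose origin is the TCP and whose axes are the flange's). Camera axes: x right, y down, z forward; pixel columns grow to the right and rows downward; lengths in m; the calibration is good to about 2 mm. A picture is of the moment at which its call begins: read the wrist's pose just before it. camera_info takes no time and is no camera call.
A pose or a line that the arm cannot do raises ctrl.Unreachable and nothing moves.
- ticket.close_job(): hands the job in; it is judged then, once.
Trained networks look in the newest picture that a camera, given by its name, has taken for a name from the list of things; names that differ only in an ending like _2 or _b are one class to them, and where a whole thing is asked for, a point or a joint stands for the part that bears it (a point fixed in the world has none). Each returns a list of dicts, best first, with "p" (0 to 1); they miss things now and then, are a little off and sometimes report something else, mostly with a low value. They report only what shows in the picture. A call takes as long as a camera call. They do not tell look-alikes from the thing itself.
- models.recognise(camera, target): "point" ([column, row] in pixels, amid what is visible of it).
- models.masks_of(camera, target): "mask" (400x640 bool, what is visible of it) and "point" ([column, row] in pixels, amid what is visible of it).
The state is a dict: "time": time; "qpos": joint angles; "qd": joint speeds; "tau": joint torques, N m; "tcp_pos": TCP position; "eef_rot": TCP orientation; "contact_force": force on the tool from outside, world axes, zero at the start; "wrist_torque": the same for the moment, N m; "width": finger opening in m; "gripper_force": force on a finger pad.
Only numpy, scipy, OpenCV 4.12 (cv2) and the standard library are available. Lean on these libraries where they do the work, as an engineer would, in place of code of your own. Each camera call takes 0.05 s, during which the arm holds its last target. There are 200 camera calls.

### The job

Check the three sample bottles in the purple rack: grip each cap and give it a firm test twist clockwise, the tightening way (never unscrew one), to feel whether it is tight or turns on freely. If a cap turned freely, lift that bottle by its body, not by its cap, and set it down upright in the yellow tray without dropping it; leave the tight ones standing in the rack, and do not disturb the other things on the bench.

Things in the scene. Friction and masses are not known exactly. Their poses are not given: they have to be found in the camera images.
- rack: Purple moulded bottle rack, fixed to the bench, 250 x 75 mm and 20 mm high, with three square pockets 53 mm wide and 16 mm deep (floor 4 mm above the bench) in a row along its y axis at y = -80, 0 and +80 mm. A bottle in its pocket can turn about 0.06 rad before the pocket's walls stop it. Origin: centre of the underside, z up.
- tray: Empty yellow quarantine tray, fixed to the bench, 150 mm (x) by 130 mm (y) outside, 22 mm high, walls 4 mm, inner floor about 4 mm above the bench. Origin: centre of the underside, z up.
- bottle_1: Square amber sample bottle upright in a rack pocket (which one varies; all look alike), about 0.13 kg. Body 50 x 50 mm, 56 mm high; short shoulder and neck; round white ribbed screw cap 42 mm in diameter, from 64 to 88 mm above the underside. Origin: centre of the underside; z up the axis, x and y square to the flat sides (label on -x). Body and cap can both be pinched from above.
- bottle_2: Square amber sample bottle upright in a rack pocket (which one varies; all look alike), about 0.13 kg. Body 50 x 50 mm, 56 mm high; short shoulder and neck; round white ribbed screw cap 42 mm in diameter, from 64 to 88 mm above the underside. Origin: centre of the underside; z up the axis, x and y square to the flat sides (label on -x). Body and cap can both be pinched from above.
- bottle_3: Square amber sample bottle upright in a rack pocket (which one varies; all look alike), about 0.13 kg. Body 50 x 50 mm, 56 mm high; short shoulder and neck; round white ribbed screw cap 42 mm in diameter, from 64 to 88 mm above the underside. Origin: centre of the underside; z up the axis, x and y square to the flat sides (label on -x). Body and cap can both be pinched from above.
- cap_1 (a joint): Turn of bottle_1's cap on the bottle's axis, rad: 0 at the start, growing clockwise from above (tightening); stays where left. A tight cap takes 0.2 N m, nips up 0.10 rad, then stops dead; a loose one turns on freely (0.02 N m) for over a quarter turn. A blue pen stroke from the middle of its top to the rim turns with it.
- cap_2 (a joint): Turn of bottle_2's cap on the bottle's axis, rad: 0 at the start, growing clockwise from above (tightening); stays where left. A tight cap takes 0.2 N m, nips up 0.10 rad, then stops dead; a loose one turns on freely (0.02 N m) for over a quarter turn. A blue pen stroke from the middle of its top to the rim turns with it.
- cap_3 (a joint): Turn of bottle_3's cap on the bottle's axis, rad: 0 at the start, growing clockwise from above (tightening); stays where left. A tight cap takes 0.2 N m, nips up 0.10 rad, then stops dead; a loose one turns on freely (0.02 N m) for over a quarter turn. A blue pen stroke from the middle of its top to the rim turns with it.
- candlestick: Bystander: black candlestick, 188 mm tall, foot 80 mm in diameter, slender stem. Origin: centre of the foot's underside.
- toy_sword: Bystander: flat plywood toy sword, about 265 mm long (along its y), 95 mm over the guard, 6 mm thick. Origin: underside, middle of its length.
- tube_rack: Bystander: purple microtube rack, 95 x 140 mm (y long), 26 mm high with small tubes standing up to 41 mm. Origin: centre of the underside.
Mind the look-alikes: they are no part of the job. Leave any red or turquoise look-alike of the bottle_2 alone.

How it is judged:
By the outcome, as a careful person would: the job done as asked, in the order asked, and still so for the second after the job is handed in, with the robot touching nothing.
It also fails if it takes over 54 s, if anything falls off the work surface, if the arm or the gripper's body presses on something with over 40 N, if the wrist force passes 120 N, or if a joint passes its speed limit or range.

## Working session

There is one attempt and no reset: what is moved stays moved. The work goes in short steps, each a Python script; the robot and the scene stay as the last script left them, time stands still between calls to the robot, and variables do not carry over. Pictures are saved under pics/ and viewed, at most 10 in all, crops included, and the job is handed in when it is done.

```bash
ls; mkdir -p pics; cat > h.py <<'E'
import numpy as np, cv2
from station import ctrl, get_state, vision, ticket, models
from scipy.spatial.transform import Rotation as Rn
def world(cam,px,depth):
    i=vision.camera_info(cam);K=np.array(i["mtx"]);R=np.array(i["R"]);t=np.array(i["t"]).ravel()
    px=np.atleast_2d(px); 
    d=np.array([depth[int(r),int(c)] for c,r in px])
    c=np.c_[(px[:,0]-K[0,2])/K[0,0]*d,(px[:,1]-K[1,2])/K[1,1]*d,d]
    return (c-t)@R
def cloud(cam,depth):
    r,c=np.mgrid[0:400,0:640]
    return world(cam,np.c_[c.ravel(),r.ravel()],depth).reshape(400,640,3)
E
python3 - <<'E'
from h import *
out=[]
for cam in("top","scene"):
    im,d=vision.grab_frame(cam); cv2.imwrite(f"pics/{cam}.png",im)
    for n in("bottle_1","cap_1","rack","tray","candlestick","toy_sword","tube_rack"):
        for m in models.recognise(cam,n)[:5]:
            p=m["point"]; print(cam,n,round(m["p"],2),np.round(p),np.round(world(cam,[p],d)[0],3))
    np.save(cam+"_d.npy",d)
s=get_state(); print(s["time"],s["tcp_pos"],s["eef_rot"],s["width"],ctrl.pinch_z)
E
```

```text
pics
top bottle_1 0.89 [230. 254.] [0.442 0.231 0.09 ]
top bottle_1 0.88 [275. 263.] [0.42  0.106 0.091]
top bottle_1 0.83 [228. 213.] [0.554 0.242 0.094]
top bottle_1 0.76 [282. 204.] [0.585 0.097 0.092]
top bottle_1 0.68 [256. 211.] [0.563 0.166 0.092]
top cap_1 0.76 [279. 203.] [0.588 0.104 0.096]
top cap_1 0.71 [222. 255.] [0.439 0.255 0.085]
top cap_1 0.67 [224. 212.] [0.558 0.256 0.091]
top cap_1 0.67 [329. 197.] [ 0.609 -0.035  0.087]
top cap_1 0.63 [276. 258.] [0.434 0.107 0.088]
top rack 0.58 [266. 217.] [0.559 0.146 0.018]
top tray 0.89 [375. 226.] [ 0.544 -0.174  0.005]
top candlestick 0.69 [160. 224.] [0.531 0.458 0.017]
top toy_sword 0.94 [301. 158.] [0.745 0.051 0.008]
top tube_rack 0.79 [468. 211.] [ 0.593 -0.441  0.024]
top tube_rack 0.71 [261. 219.] [0.553 0.162 0.022]
top tube_rack 0.69 [301. 159.] [0.743 0.052 0.007]
top tube_rack 0.34 [375. 225.] [ 0.546 -0.174  0.005]
scene bottle_1 0.98 [329. 188.] [0.603 0.086 0.061]
scene bottle_1 0.93 [346. 172.] [0.6   0.171 0.059]
scene bottle_1 0.91 [357. 150.] [0.581 0.246 0.089]
scene bottle_1 0.91 [305. 217.] [ 0.631 -0.048  0.072]
scene bottle_1 0.83 [326. 140.] [0.458 0.242 0.056]
scene cap_1 0.65 [275. 184.] [ 0.489 -0.026  0.086]
scene cap_1 0.62 [324. 133.] [0.451 0.236 0.087]
scene cap_1 0.61 [356. 147.] [0.571 0.251 0.089]
scene cap_1 0.54 [330. 179.] [0.602 0.092 0.093]
scene cap_1 0.52 [345. 164.] [0.593 0.172 0.088]
scene rack 0.87 [339. 194.] [0.623 0.114 0.02 ]
scene tray 0.58 [256. 238.] [ 0.542 -0.163  0.003]
scene tray 0.34 [343. 191.] [0.623 0.132 0.018]
scene candlestick 0.86 [384. 126.] [0.529 0.481 0.006]
scene toy_sword 0.85 [360. 239.] [0.766 0.036 0.006]
scene tube_rack 0.77 [186. 323.] [ 0.609 -0.455  0.026]
0.8 [0.15998764 0.60413817 0.23128877] [-4.57820746e-06  1.29066147e-01  9.91635986e-01 -3.29498539e-05] 0.08539893998470668 -0.0187
```

```bash
python3 - <<'E'
import cv2,numpy as np
t=cv2.imread("pics/top.png");c=cv2.resize(t[150:300,140:440],None,fx=2.6,fy=2.6,interpolation=cv2.INTER_CUBIC)
cv2.imwrite("pics/c1.png",c)
E
```

```text
(no output)
```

View pics/c1.png

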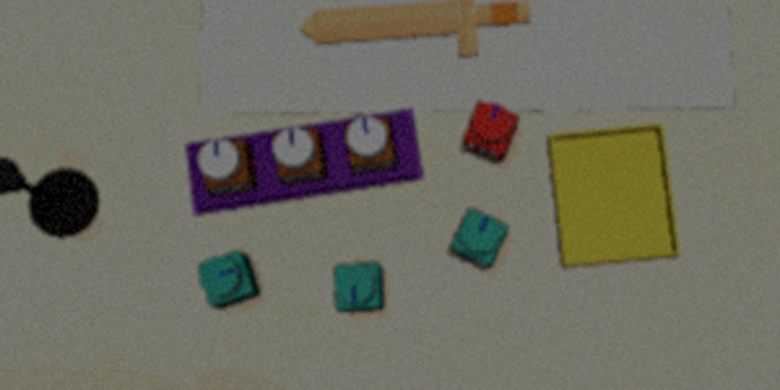

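View pics/scene.png

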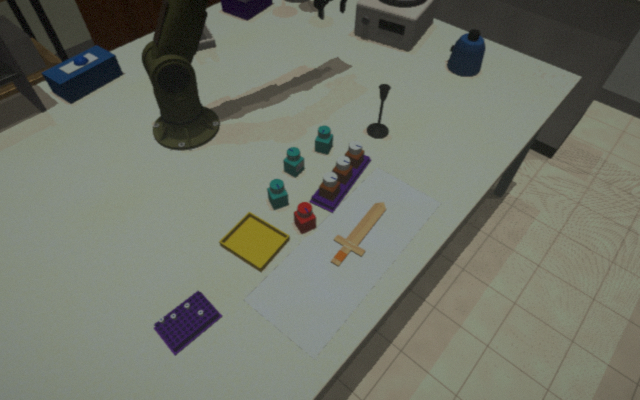

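The amber, white-capped bottles in the purple rack are at top pixels (223,212), (252,207) and (281,203). Look-alikes are the red one at (329,197) and the turquoise ones at (227,257), (278,260) and (324,241). I choose the three in the rack. Next I fit the poses and take a close wrist view.

```bash
python3 - <<'E'
from h import *
im=cv2.imread("pics/top.png");d=np.load("top_d.npy");P=cloud("top",d)
hsv=cv2.cvtColor(im,cv2.COLOR_BGR2HSV)
def fit(mask,n):
    mask=mask&(d>0); k,l,st,_=cv2.connectedComponentsWithStats(mask.astype(np.uint8)); 
    i=1+np.argmax(st[1:,4]); m=l==i; r=cv2.minAreaRect((P[m][:,:2]).astype(np.float32)); print(n,m.sum(),r,np.median(P[m][:,2])); return r
win=np.zeros((400,640),bool);win[185:240,200:310]=1
h,s,v=cv2.split(hsv)
fit((h>125)&(h<165)&(s>90)&win,"rack"); fit((h>22)&(h<36)&(s>150),"tray")
win2=win&(s<70)&(v>90)&(P[...,2]>.08)
k,l,st,ce=cv2.connectedComponentsWithStats(win2.astype(np.uint8))
for i in range(1,k):
    if st[i,4]>15:
        q=P[l==i]; print("cap",ce[i],st[i,4],q.mean(0).round(4))
i=vision.camera_info("wrist");print(i)
# view pose: look at rack centre from above
c=np.array([.565,.168]); 
yaw=np.deg2rad(9)
for yw in (0,1.57,-1.57,3.14):
    q=ctrl.ik([c[0],c[1],.30],(Rn.from_euler("z",yw)*Rn.from_quat([1,0,0,0])).as_quat()[[3,0,1,2]]); print(yw,q)
E
```

```text
rack 1227 ((0.5751980543136597, 0.1778739094734192), (0.07987421751022339, 0.26100099086761475), 11.317380905151367) 0.019858392890971285
tray 2172 ((0.5457781553268433, -0.1725882887840271), (0.1471765637397766, 0.1289515644311905), 7.423279285430908) 0.0051698765869279606
cap [280.56707317 201.68902439] 164 [0.5908 0.0994 0.0931]
cap [252.19631902 206.02453988] 163 [0.575  0.1765 0.1006]
cap [223.2797619  210.39285714] 168 [0.5619 0.2573 0.0928]
{'mtx': array([[335.70068134,   0.        , 323.94060583],
       [  0.        , 335.70068134, 195.34719151],
       [  0.        ,   0.        ,   1.        ]]), 'hand_eye': array([[ 5.99979631e-05, -9.50778606e-01, -3.09871003e-01,
         7.83080341e-02],
       [ 9.99999022e-01, -3.75924961e-04,  1.34707446e-03,
         1.80763745e-04],
       [-1.39725782e-03, -3.09870781e-01,  9.50777654e-01,
        -1.43184082e-01],
       [ 0.00000000e+00,  0.00000000e+00,  0.00000000e+00,
         1.00000000e+00]])}
0 [-0.6718574   0.44481091  0.54858647  1.4862163  -0.23663334  1.27701172
 -1.66879445]
1.57 [-0.48629146  0.40965856  0.24314982  1.48372221 -0.10087466  1.26049349
 -0.23246718]
-1.57 [-0.01160621  0.42991431 -0.50347757  1.4770769   0.21093023  1.28866375
  2.60703344]
3.14 [-0.2780665   0.40072279 -0.08114645  1.48079378  0.03320131  1.2614185
  1.20628222]
```

```bash
cat >> h.py <<'E'
def quat(yw): return (Rn.from_euler("z",yw)*Rn.from_quat([1,0,0,0])).as_quat()[[3,0,1,2]]
def wristgrab(name):
    s=get_state(); im,d=vision.grab_frame("wrist"); cv2.imwrite(f"pics/{name}.png",im)
    i=vision.camera_info("wrist");K=i["mtx"];H=i["hand_eye"]
    r,c=np.mgrid[0:400,0:640]; X=np.stack([(c-K[0,2])/K[0,0]*d,(r-K[1,2])/K[1,1]*d,d],-1)
    w,x,y,z=s["eef_rot"]; R=Rn.from_quat([x,y,z,w]).as_matrix()
    return im,d,(X@H[:3,:3].T+H[:3,3])@R.T+np.array(s["tcp_pos"])
def caps(im,d,P):
    h,s,v=cv2.split(cv2.cvtColor(im,cv2.COLOR_BGR2HSV))
    m=(d>0)&(P[...,2]>.083)&(P[...,2]<.1)
    m=cv2.morphologyEx(m.astype(np.uint8),cv2.MORPH_OPEN,np.ones((3,3)))
    k,l,st,ce=cv2.connectedComponentsWithStats(m)
    for i in range(1,k):
        if st[i,4]<200: continue
        M=l==i; q=P[M]; (cx,cy),rad=cv2.minEnclosingCircle(q[:,:2].astype(np.float32))
        b=M&(h>95)&(h<130)&(s>90); g=P[b].mean(0) if b.sum()>5 else np.full(3,np.nan)
        print(ce[i].round(),st[i,4],"circ",round(cx,4),round(cy,4),round(rad,4),"mean",q.mean(0).round(4),"sat",np.median(s[M]),"stroke",b.sum(),round(np.arctan2(g[1]-cy,g[0]-cx),3))
E
python3 - <<'E'
from h import *
ctrl.movep([.575,.215,.27],quat(1.75))
ctrl.pause(.2)
im,d,P=wristgrab("w1"); caps(im,d,P)
h,s,v=cv2.split(cv2.cvtColor(im,cv2.COLOR_BGR2HSV))
m=(h>125)&(h<165)&(s>80)&(d>0)&(P[...,2]<.03)
print(cv2.minAreaRect(P[m][:,:2].astype(np.float32)))
s=get_state();print(s["time"],s["tcp_pos"],s["qpos"])
E
```

```text
[188. 110.] 1634 circ 0.4388 0.25 0.0215 mean [0.4395 0.2506 0.0883] sat 135.0 stroke 88 -1.203
[318. 125.] 1556 circ 0.5627 0.258 0.0217 mean [0.5625 0.2588 0.0925] sat 34.0 stroke 69 0.247
[319. 205.] 1326 circ 0.5775 0.1795 0.0215 mean [0.5772 0.1808 0.092 ] sat 34.0 stroke 62 0.154
[176. 243.] 1160 circ 0.4338 0.1075 0.0219 mean [0.435  0.1089 0.088 ] sat 148.0 stroke 65 -3.002
[319. 273.] 1152 circ 0.5916 0.1015 0.0216 mean [0.5913 0.1034 0.0917] sat 8.0 stroke 50 0.139
[223. 347.] 635 circ 0.4921 -0.0227 0.0216 mean [ 0.496  -0.0187  0.0878] sat 195.0 stroke 51 -0.448
[317. 362.] 433 circ 0.6114 -0.0283 0.0207 mean [ 0.6111 -0.0213  0.0874] sat 201.0 stroke 0 nan
((0.5778365135192871, 0.17925633490085602), (0.08409982919692993, 0.26337730884552), 10.530028343200684)
3.1 [0.57472439 0.21570324 0.26990373] [-0.48110901  0.46136487  0.13331514  1.47050488 -0.06336831  1.21408152
 -0.15898855]
```

View pics/w1.png

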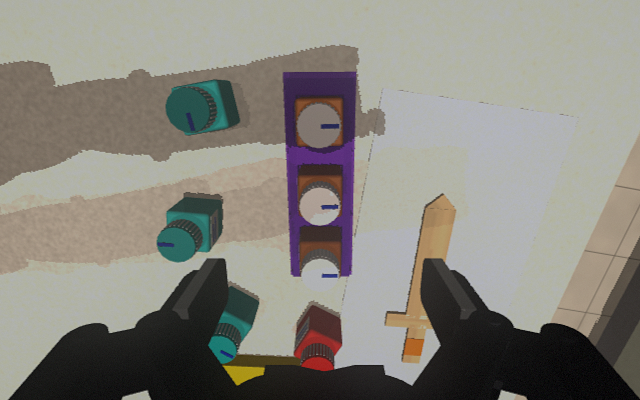

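```bash
cat >> h.py <<'E'
C={"A":(.5627,.258),"B":(.5773,.1797),"C":(.5916,.1015)}
YW=1.754
def twist(n,F=40,mx=.5,step=.06):
    x,y=C[n]
    ctrl.movep([x,y,.15],quat(YW)); ctrl.movel([x,y,.062])
    ctrl.close_gripper(F); s=get_state(); t0=np.array(s["wrist_torque"])[2]
    print(n,s["time"],"w",round(s["width"],4),"gf",np.round(s["gripper_force"],1),"pz",ctrl.pinch_z,"z",s["tcp_pos"][2].round(4),"f",np.round(s["contact_force"],1))
    T=[];a=0
    while a<mx:
        a+=step; ctrl.movep([x,y,.062],quat(YW-a)); s=get_state(); t=np.array(s["wrist_torque"])[2]-t0
        T.append(round(t,3))
        if abs(t)>.6: break
    print("angle",round(a,2),"Tz",T,s["time"])
    ctrl.ungrasp(); ctrl.movel([x,y,.15],max_speed=.2); print("up",get_state()["time"])
E
python3 - <<'E'
from h import *
twist("A")
E
```

```text
A 4.8917 w 0.0398 gf 39.7 pz -0.0187 z 0.0628 f [-1.1 -0.9  5.8]
angle 0.54 Tz [np.float64(-0.061), np.float64(-0.042), np.float64(0.031), np.float64(0.034), np.float64(0.075), np.float64(0.236), np.float64(0.239), np.float64(0.473), np.float64(0.465)] 7.1417
up 8.25
```

```bash
python3 - <<'E'
from h import *
ctrl.movep([.575,.215,.27],quat(1.75)); ctrl.pause(.1)
caps(*wristgrab("w2"))
im=cv2.imread("pics/w2.png");cv2.imwrite("pics/w2c.png",cv2.resize(im[60:300,260:380],None,fx=2.5,fy=2.5)); print(get_state()["time"])
E
```

```text
[188. 109.] 1667 circ 0.4393 0.2504 0.0216 mean [0.4396 0.2506 0.0883] sat 135.0 stroke 91 -1.264
[319. 125.] 1598 circ 0.5624 0.2577 0.0216 mean [0.5624 0.2585 0.0924] sat 35.0 stroke 64 0.058
[320. 205.] 1347 circ 0.5774 0.179 0.0217 mean [0.5772 0.1808 0.092 ] sat 35.0 stroke 52 0.193
[177. 244.] 1154 circ 0.4344 0.1071 0.0219 mean [0.4349 0.1086 0.0881] sat 149.0 stroke 66 -3.038
[321. 273.] 1165 circ 0.5919 0.1015 0.0216 mean [0.5914 0.1034 0.0917] sat 8.0 stroke 45 0.145
[224. 348.] 669 circ 0.4916 -0.0228 0.0216 mean [ 0.4957 -0.0189  0.0878] sat 195.0 stroke 51 -0.459
[319. 363.] 386 circ 0.6111 -0.0243 0.0192 mean [ 0.6111 -0.0204  0.0875] sat 201.0 stroke 0 nan
8.975
```

View pics/w2c.png

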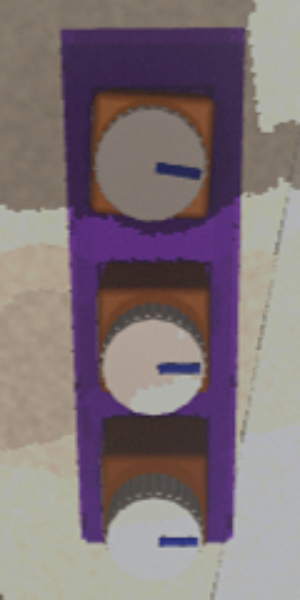

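Cap A (top of the crop) turned only about 0.17 rad, which is pocket play plus nip, while the hand turned 0.54 rad at rising torque. So A is tight. Now B and C.

```bash
python3 - <<'E'
from h import *
twist("B"); twist("C")
ctrl.movep([.575,.215,.27],quat(1.75)); ctrl.pause(.1)
caps(*wristgrab("w3"))
im=cv2.imread("pics/w3.png");cv2.imwrite("pics/w3c.png",cv2.resize(im[60:300,260:380],None,fx=2.5,fy=2.5)); print(get_state()["time"])
E
```

```text
B 10.7583 w 0.0397 gf 39.7 pz -0.0187 z 0.0628 f [-1.8 -0.6  6.4]
angle 0.48 Tz [np.float64(-0.07), np.float64(-0.066), np.float64(0.269), np.float64(0.277), np.float64(0.328), np.float64(0.397), np.float64(0.492), np.float64(0.722)] 12.7583
up 13.8667
C 15.65 w 0.0396 gf 39.7 pz -0.0187 z 0.0628 f [-2.2 -0.8  5.9]
angle 0.54 Tz [np.float64(0.034), np.float64(0.023), np.float64(-0.021), np.float64(-0.004), np.float64(0.042), np.float64(-0.019), np.float64(0.017), np.float64(-0.013), np.float64(0.006)] 17.9
up 19.0083
[187. 106.] 1669 circ 0.4393 0.2503 0.0214 mean [0.4396 0.2505 0.0883] sat 137.0 stroke 88 -1.255
[319. 122.] 1596 circ 0.5623 0.2577 0.0216 mean [0.5624 0.2583 0.0925] sat 35.0 stroke 66 0.048
[320. 202.] 1358 circ 0.5771 0.1796 0.0217 mean [0.5772 0.1809 0.0921] sat 35.0 stroke 52 0.009
[177. 242.] 1172 circ 0.4341 0.1074 0.0217 mean [0.435  0.1086 0.0881] sat 149.0 stroke 65 -3.0
[321. 270.] 1163 circ 0.5919 0.1016 0.0217 mean [0.5915 0.1038 0.0917] sat 8.0 stroke 44 -0.363
[223. 346.] 688 circ 0.4925 -0.0226 0.021 mean [ 0.4952 -0.0195  0.0878] sat 196.0 stroke 51 -0.487
[319. 362.] 479 circ 0.6109 -0.0277 0.0204 mean [ 0.6109 -0.0223  0.0875] sat 201.0 stroke 3 nan
19.8583
```

View pics/w3c.png

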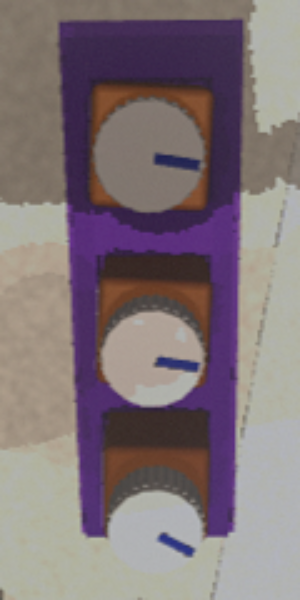

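B stopped at 0.72 N m after about 0.18 rad, so it is tight. C turned 0.51 rad at about 0 N m, so C is loose. I lift C by its body.

```bash
python3 - <<'E'
from h import *
x,y=C["C"]
def rep(m): s=get_state(); print(m,round(s["time"],2),s["tcp_pos"].round(4),"w",round(s["width"],4),"f",np.round(s["contact_force"],1))
ctrl.movep([x,y,.15],quat(YW)); ctrl.movel([x,y,.027],max_speed=.1); rep("down")
ctrl.close_gripper(45); rep("grip")
ctrl.movel([x,y,.06],max_speed=.08); rep("lift"); 
ctrl.movel([x,y,.19],max_speed=.15); rep("up")
im,d,P=wristgrab("w4")
E
```

```text
down 21.94 [0.5921 0.1015 0.0277] w 0.0854 f [ 0.8 -0.   0.1]
grip 22.37 [0.5919 0.1015 0.0276] w 0.0492 f [-0.7  1.5  4.2]
lift 22.93 [0.5915 0.1016 0.0601] w 0.0493 f [-0.1 -0.5 -1.1]
up 23.95 [0.591  0.1015 0.189 ] w 0.0495 f [-1.3  0.4 -1.7]
```

View pics/w4.png

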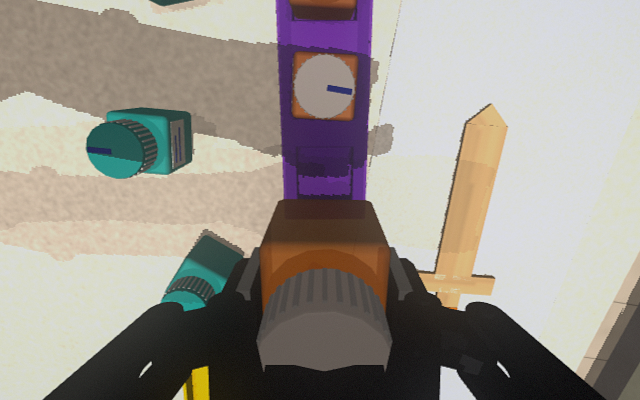

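The bottle is held upright between the pads around (325,300), with its pocket empty. On to the tray.

```bash
python3 - <<'E'
from h import *
def rep(m): s=get_state(); print(m,round(s["time"],2),s["tcp_pos"].round(4),"w",round(s["width"],4),"f",np.round(s["contact_force"],1)); return s["contact_force"][2]
x,y=.546,-.173; q=quat(1.70)
ctrl.movep([x,y,.19],q); f0=rep("over")
ctrl.movel([x,y,.04],max_speed=.12); f0=rep("near")
z=.04
while z>.0235:
    z-=.0015; ctrl.movel([x,y,z],max_speed=.02)
    if get_state()["contact_force"][2]-f0>3: break
rep("touch"); ctrl.ungrasp(); ctrl.pause(.2); rep("open")
ctrl.movel([x,y,.15],max_speed=.1); ctrl.movel([x,y,.25],max_speed=.2)
ctrl.movep([x,y+.06,.30],q); ctrl.pause(.2); wristgrab("w5"); im,d=vision.grab_frame("top"); cv2.imwrite("pics/t2.png",cv2.resize(im[150:300,140:440],None,fx=2.6,fy=2.6)); rep("end")
E
```

```text
over 25.07 [ 0.5468 -0.1709  0.1898] w 0.0498 f [ 0.4  0.5 -0.7]
near 26.48 [ 0.5465 -0.1732  0.0407] w 0.0492 f [ 0.7  0.3 -1.8]
touch 28.73 [ 0.5461 -0.173   0.0275] w 0.0493 f [-2.7  0.4  8.8]
open 29.38 [ 0.546  -0.173   0.0264] w 0.0852 f [0.1 0.7 0.9]
end 32.12 [ 0.5455 -0.1138  0.299 ] w 0.0852 f [-0.4  0.4 -0.1]
```

View pics/w5.png

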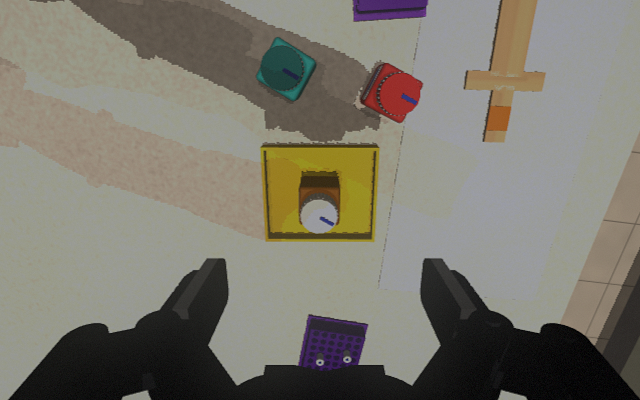

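The bottle stands upright in the middle of the tray at (320,205). The red, turquoise and sword items are undisturbed, and the gripper is clear.

```bash
python3 -c "
from h import *
print(ticket.close_job())"
```

```text
the job is handed in; nothing more can be done
None
```

I test-twisted all three caps: two were tight and stayed in the rack, one (the rack bottle nearest the tray) turned freely and now stands upright in the yellow tray; I handed the job in at about 32 s.

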